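# Hang the ear defenders on the post-and-rod hanger

## Robot

A 6-joint arm with a two-finger parallel gripper is mounted at the origin on the work surface. World frame = base frame: x ahead of the robot, y to its left, z up, the work surface at z = 0. Lengths are in mm, angles in rad, forces in N, time in s.
With the tool pointing down it reaches from about 250 to 725 mm from the base axis. Payload 9.7 kg.
Tool frame: the origin (TCP) lies midway between the tips of the shut fingers; the grasp point (between the pads) lies 19 mm behind it; z points along the fingers, y is the line along which they close (so a half turn about z gives the same grasp; the last joint's range is limited). The gripper opens to 85 mm and grips with 20 to 120 N. Pads are 22 mm wide; open, the fingers measure 114 mm over their backs; the gripper's body (76 mm by 85 mm) begins 54 mm behind the grasp point. The pads swing forward as they close: fully open they stand 13 mm farther back than shut.
Start: joints at [-1.328, 0.087, 0.176, 1.66, 0, 1.571], TCP at [132.229, -533.865, 231.284] pointing down, gripper open.
Joint ranges: [-3.13, 3.13], [-0.85, 1.81], [-1.15, 1.24], [-2.2, 2.28], [-1.44, 1.52], [-3.14, 3.14]. Speed limits (rad/s): [2.22, 2.22, 2.57, 3.14, 3.14, 3.14].

## Interface

Orientations are given as a unit quaternion [x, y, z, w].
In Python, from station import manip, eyes, order gives the robot as it stands. The module is installed in compiled form; this text tells all that it offers.
- The arm moves only by the shell command python3 -m inch 'ROWS' [FORCE]. ROWS is JSON, a list of rows, each a list of 5 numbers: the closure, from -1 (fully open) to 1 (shut), then the shift along the tool's x, y, z in cm, then the turn about the tool's z in degrees. A call has 1 to 5 rows; each row shifts and turns the commanded pose from where the row before left it, along the tool's axes as they then stand; what a row does not reach is not made up. A row lasts 1/10 s, in which the tool goes at most 50 mm and 8.59 degrees, less where a joint would pass 70% of its speed; a pose out of reach is approached as far as the arm can. A call with a gripper value outside its range is refused whole. The fingers move at their own pace and stop on an object; FORCE is the grip in N (left out, the last holds). Time passes only in rows, so rows that do not move let the fingers close. It gives the time, the measured TCP pose, the force, the opening and the grip force at its end, in the units of the state.
- manip.get_obs(): the state, without advancing time (a new reading comes with each control period).
- eyes.get_image(name): name is "scene" or "top"; returns (picture, depth): 384x512x3 uint8, red, green, blue; 384x512 float32, mm along the optical axis (not along the pixel's ray), 0 where there is no reading.
- eyes.get_calibration(name): a dict with "camera_matrix" (3x3 intrinsics, pixels), "xyz" and "rotation" of the camera in the world. Camera axes: x right, y down, z forward; pixel columns grow to the right and rows downward; lengths in mm; the calibration is good to about 2 mm. A picture is of the moment at which its call begins. get_calibration takes no time and is no camera call.
- order.hand_in(): hands the job in; it is judged then, once.
The state is a dict: "clock": time; "joint_positions": joint angles; "joint_vel": joint speeds; "joint_torque": joint torques, N m; "tcp_pos": TCP position; "orientation": TCP orientation; "ft_force": force on the tool from outside, world axes, zero at the start; "torque": the same for the moment, N m; "opening": finger opening in mm; "gripper_force": force on a finger pad.
Only numpy, scipy, OpenCV 4.12 (cv2) and the standard library are available. Lean on these libraries where they do the work, as an engineer would, in place of code of your own. Each camera call takes 0.05 s, during which the arm holds its last target. There are 200 camera calls.

## Task

Pick the yellow ear defenders up off the optical bench, turn them crown up and hang them over the hanger's bar, the headband between the two black collars and a cup on either side. Lower them gently until the band rests on the bar before you let go, do not press hard on the bar, leave them hanging still, and do not push aside the lens cap, the fibre mount or the boxes.

Things in the scene. Friction and masses are not known exactly. Their poses are not given: they have to be found in the camera images.
- ear_defenders: Rigid ear defenders, 0.22 to 0.36 kg, 191 x 187 x 62 mm (x, y, z), lying on the bench on the sides of both cups. Origin: on the underside, z = 0. +x points to the crown (at the start to the right, towards -y, give or take 30 degrees), y runs cup to cup, +z is up as they lie. x from -92 to 99. Hung properly +x points up, facing either way. Balance point near x = -40.
- crown (a point): Middle of the black headband's inner face at the crown (90, 0, 31 mm in the ear defenders' frame): the spot that lies on the bar when hung. The band is a U in the xy plane, 9 mm thick, 30 mm wide (z 16 to 46): a half circle of mean radius 70 mm about (24.5, 0), then two straight arms down to the cups.
- band_arm_a (a point): Middle of the straight arm on the +y side (16, 70, 31 mm in the ear defenders' frame, same axes). The arm is straight from x = 24 to the cup at x = -12, 9 mm thick along y, 30 mm wide along z, and runs 16 mm clear of the bench as they lie: a place to grip.
- band_arm_b (a point): The same point of the arm on the -y side (16, -70, 31 mm).
- cup_a (a point): Centre of the yellow cup with black cushion on the +y side (-52, 69, 31 mm in the ear defenders' frame). The cup fills x -92 to -12, y 44 to 94, z 0 to 62 mm; its twin is on the -y side.
- hanger: Fixed hanger of 12.7 mm steel rod. Origin: where post axis and bar axis meet, 195 to 240 mm above the bench. The level bar runs from there along +y and ends free at y = 165 mm. Black 32 mm cube clamp at the root. Two black collars of 24 mm diameter, 12 mm wide, sit at y = 83 to 95 and 145 to 157 mm, 50 mm of bare bar between them. z is up; the post stands under the origin.
- hang_spot (a point): Top of the bare bar midway between the two collars (y = 120 mm, 6 mm above the bar's axis; axes as hanger).
- stand: Foot of the hanger, fixed: black disc 96 mm in diameter, 12 mm thick, with a black post holder 28 mm in diameter up to 112 mm. Origin: centre of the underside, under the hanger's origin.
- fibre_mount: Bystander: black round foot 70 mm in diameter with a thin post and a black disc on top, 122 mm tall. Origin: centre of the underside.
- lens_cap: Bystander: flat black round cap, 48 mm in diameter, 11 mm tall. Origin: centre of the underside.
- parts_box: Bystander: blue box 100 x 150 x 35 mm with a white box on it, 63 mm tall together. Origin: centre of the underside.

How it is judged:
By the outcome, as a careful person would: the job done as asked, in the order asked, and still so for the second after the job is handed in, with the robot touching nothing.
It also fails if it takes over 48 s, if anything falls off the work surface, if the arm or the gripper's body presses on something with over 40 N, if the wrist force passes 120 N, or if a joint passes its speed limit or range.

## Working session

There is one attempt and no reset: what is moved stays moved. The work goes in short steps, Python scripts to look and compute and a shell command to move; the robot and the scene stay as the last step left them, time stands still between calls to the robot, and variables do not carry over. Pictures are saved under pics/ and viewed, at most 10 in all, crops included, and the job is handed in when it is done.

```bash
mkdir -p pics; python3 - <<'E'
from station import manip, eyes, order
import cv2, numpy as np
o=manip.get_obs(); print(o)
for n in("scene","top"):
    p,d=eyes.get_image(n); cv2.imwrite(f"pics/{n}0.png",p[:,:,::-1]); np.savez(f"{n}0.npz",p=p,d=d)
    c=eyes.get_calibration(n); print(n,{k:np.round(v,4).tolist() for k,v in c.items()}, (d>0).mean())
E
```

```text
{'clock': 0.0, 'joint_positions': array([-1.32803399e+00,  8.74309682e-02,  1.75158024e-01,  1.65979136e+00,
       -1.74629513e-05,  1.57079506e+00]), 'joint_vel': array([ 0.00042874, -0.00281631,  0.00073978,  0.00019332, -0.00218134,
        0.00068058]), 'joint_torque': array([ 8.30710778e-04, -5.20391464e+01,  4.64801073e+01,  1.63178961e-02,
       -1.18132832e-05,  2.79661538e-05]), 'tcp_pos': array([ 132.15412681, -533.66101097,  230.61132532]), 'orientation': array([ 9.92642070e-01,  1.21083934e-01, -8.54322760e-05, -6.28266694e-04]), 'ft_force': array([ 0.5416088 ,  0.41882711, -0.73518257]), 'torque': array([-0.00889738,  0.0347454 ,  0.00489526]), 'gripper_force': 0.0, 'opening': 85.32120794868892}
scene {'camera_matrix': [[424.8024, 0.0, 257.3046], [0.0, 424.8024, 186.0643], [0.0, 0.0, 1.0]], 'xyz': [1111.4873, -866.8653, 788.0606], 'rotation': [0.8407, 0.2327, -0.1312, -0.4711]} 0.9959564208984375
top {'camera_matrix': [[367.856, 0.0, 255.9624], [0.0, 367.856, 195.4398], [0.0, 0.0, 1.0]], 'xyz': [488.5465, -17.9158, 1007.1968], 'rotation': [0.71, -0.702, 0.0327, -0.0448]} 0.9962921142578125
```

View pics/scene0.png

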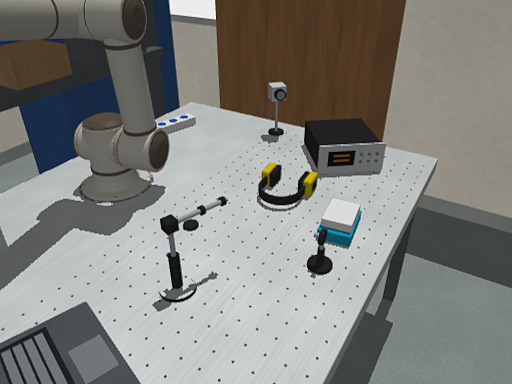

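View pics/top0.png

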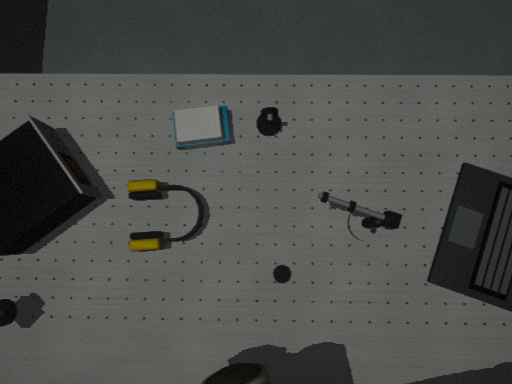

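The top view shows the defenders at about (165,215) with the crown to the right. The bar's free end is near (322,196) and its root near (392,220), the box is at (202,125), the fibre mount at (269,122) and the cap at (282,273). The tool can't tilt, so I'll raise the defenders on the bench using a loose arm grip, pivoting on the cup ends. Then I'll regrip the band from above.

```bash
cat >h.py <<'E'
from station import manip, eyes, order
import cv2, numpy as np
from scipy.spatial.transform import Rotation as R
def cloud(n,pd=None):
    p,d=pd if pd is not None else eyes.get_image(n)
    c=eyes.get_calibration(n);K=c["camera_matrix"]
    v,u=np.mgrid[:d.shape[0],:d.shape[1]]
    P=np.stack([(u-K[0,2])/K[0,0]*d,(v-K[1,2])/K[1,1]*d,d],-1)
    W=(P.reshape(-1,3)@R.from_quat(c["rotation"]).as_matrix().T+c["xyz"]).reshape(P.shape)
    W[d==0]=np.nan
    return p,W
def yellow(p):
    h=cv2.cvtColor(p,cv2.COLOR_RGB2HSV); return (h[...,0]>18)&(h[...,0]<38)&(h[...,1]>140)&(h[...,2]>60)
def circ(q):
    s=np.linalg.lstsq(np.c_[2*q,np.ones(len(q))],(q**2).sum(1),rcond=None)[0]
    return s[:2],np.sqrt(s[2]+s[:2]@s[:2])
E
python3 - <<'E'
from h import *
f=np.load("top0.npz");p,W=cloud("top",(f["p"],f["d"]))
r=W[...,:2];z=W[...,2]
print("bench z",np.nanmedian(z[280:300,150:250]))
y=yellow(p)&(z>45)
n,l,st,ce=cv2.connectedComponentsWithStats(y.astype(np.uint8))
for i in range(1,n):
    if st[i,4]>40: print("yellow",st[i],np.nanmean(W[l==i],0),np.nanmax(z[l==i]))
v,u=np.mgrid[:384,:512]
b=(u>168)&(u<215)&(v>170)&(v<255)&(z>30)&(z<60)
q=r[b];c,rad=circ(q);
for k in range(3):
    m=abs(np.hypot(*(q-c).T)-rad)<12; 
    c,rad=circ(q[m])
print("band circle",c,rad,m.sum(),np.nanmedian(z[b]))
h=(u>300)&(u<420)&(v>170)&(v<250)&(z>150)
q=W[h];print("hanger n",h.sum(),"z",np.percentile(q[:,2],[5,50,95]))
g=p.max(-1)
for uu in range(316,406,3):
    s=h[:,uu]
    if s.any():print(uu,s.sum(),np.round(W[s,uu].mean(0)),np.round(z[s,uu].max()),g[s,uu].max())
E
```

```text
bench z -1.1303973597576942
yellow [128 179  29  13 294] [617.34967541 298.36802224  59.22985114] 64.07792056515427
yellow [129 239  30  12 308] [463.45131957 285.43346982  59.51765185] 64.18577900688047
band circle [546.68519016 216.37429799] 69.95246965884743 365 43.994338056698325
hanger n 750 z [201.70403511 208.9387045  219.19031242]
319 6 [ 578. -141.  206.] 209.0 75
322 9 [ 574. -147.  209.] 214.0 60
325 11 [ 574. -154.  211.] 214.0 40
328 8 [ 574. -161.  208.] 210.0 69
331 6 [ 569. -167.  207.] 209.0 89
334 6 [ 567. -174.  206.] 208.0 90
337 6 [ 565. -180.  206.] 208.0 89
340 6 [ 563. -187.  207.] 209.0 89
343 6 [ 561. -193.  207.] 210.0 87
346 6 [ 559. -200.  207.] 209.0 87
349 10 [ 554. -206.  208.] 212.0 68
352 11 [ 555. -212.  211.] 214.0 32
355 9 [ 556. -219.  209.] 213.0 60
358 6 [ 550. -225.  207.] 210.0 86
361 6 [ 548. -232.  207.] 208.0 83
364 6 [ 546. -238.  207.] 209.0 88
367 6 [ 544. -245.  206.] 209.0 91
370 6 [ 542. -251.  207.] 209.0 86
373 6 [ 540. -258.  207.] 209.0 90
376 6 [ 538. -264.  207.] 210.0 87
379 6 [ 536. -271.  207.] 209.0 86
382 12 [ 527. -278.  204.] 209.0 86
385 16 [ 529. -282.  212.] 219.0 43
388 17 [ 528. -287.  216.] 220.0 30
391 18 [ 527. -293.  215.] 221.0 37
394 17 [ 526. -299.  217.] 219.0 36
397 16 [ 525. -305.  218.] 220.0 50
400 6 [ 533. -311.  219.] 220.0 40
```

```bash
python3 -m inch '[[-1,0,0,0,-8.1],[-1,0,0,0,-8.1],[-1,0,0,0,-8.1],[-1,0,0,0,-8.1],[-1,0,0,0,-8.1]]' 20 >/dev/null; python3 -m inch '[[-1,0,0,0,-8.1],[-1,0,0,0,-8.1],[-1,0,0,0,-8.1],[-1,0,0,0,-8.1],[-1,0,0,0,-8.1]]'
python3 -m inch '[[-1,3.95,2.25,0,0],[-1,3.95,2.25,0,0],[-1,3.95,2.25,0,0],[-1,3.95,2.25,0,0],[-1,3.95,2.25,0,0]]'
python3 -m inch '[[-1,3.95,2.25,0,0],[-1,3.95,2.25,0,0],[-1,3.95,2.25,0,0],[-1,3.95,2.25,0,0],[-1,3.95,2.25,0,0]]'
python3 -m inch '[[-1,3.95,2.25,0,0],[-1,3.95,2.25,0,0],[-1,3.95,2.25,0,0],[-1,3.95,2.25,0,0],[-1,3.95,2.25,0,0]]'
cat >>h.py <<'E'
def tgt(x,y,z=None):
    o=manip.get_obs();M=R.from_quat(o["orientation"]).as_matrix();t=o["tcp_pos"]
    d=np.array([x,y,t[2] if z is None else z])-t
    print("t",round(o["clock"],2),"tcp",t.round(1),"yangle",np.degrees(np.arctan2(M[1,1],M[0,1])).round(1),"zax",M[:,2].round(3),"shift cm",(M.T@d/10).round(2),"F",o["ft_force"].round(1),"open",round(o["opening"],1),"q",o["joint_positions"].round(2))
E
python3 -c "
from h import *
tgt(477,209,60)"
```

```text
clock: 1.1
tcp_pos: [132.2, -533.7, 230.9]
orientation: [0.674, 0.739, 0.0, -0.0]
ft_force: [-0.9, -0.3, -0.2]
opening: 85.7
gripper_force: 0.0
clock: 1.6
tcp_pos: [227.6, -325.8, 231.0]
orientation: [0.676, 0.737, 0.0, -0.0]
ft_force: [1.4, -0.1, 0.6]
opening: 85.3
gripper_force: 0.0
clock: 2.1
tcp_pos: [322.8, -119.3, 231.3]
orientation: [0.676, 0.737, 0.0, 0.0]
ft_force: [1.5, -0.8, -0.5]
opening: 85.2
gripper_force: 0.0
clock: 2.6
tcp_pos: [418.0, 87.4, 231.1]
orientation: [0.676, 0.737, -0.0, 0.0]
ft_force: [1.6, -1.5, 0.0]
opening: 85.3
gripper_force: 0.0
t 2.6 tcp [418.   87.4 231.1] yangle 4.9 zax [ 0. -0. -1.] shift cm [11.6   6.92 17.11] F [ 1.6 -1.5  0. ] open 85.3 q [ 0.21 -0.2  -0.1   1.67 -0.    1.69]
```

```bash
python3 -m inch '[[-1,3.9,2.3,0,0],[-1,3.9,2.3,3,0],[-1,3.8,2.3,4,0],[-1,0,0,4,0],[-1,0,0,4,0]]' >/dev/null; python3 -m inch '[[-1,0,0,2.1,0],[-1,0,0,1.8,0],[-1,0,0,1.8,0],[-1,0,0,0,0]]'
python3 - <<'E'
from h import *
tgt(477,209,24)
p,W=cloud("scene");cv2.imwrite("pics/s1.png",cv2.resize(p[130:250,200:380,::-1],None,fx=4,fy=4))
E
```

```text
clock: 3.5
tcp_pos: [470.1, 196.4, 30.5]
orientation: [0.676, 0.737, -0.002, -0.001]
ft_force: [-0.2, -0.5, 0.4]
opening: 85.1
gripper_force: 0.0
t 3.5 tcp [470.1 196.4  30.5] yangle 4.9 zax [-0.004 -0.002 -1.   ] shift cm [1.2  0.8  0.64] F [-0.2 -0.5  0.4] open 85.1 q [ 0.4   0.01 -0.29  1.27  0.    1.88]
```

View pics/s1.png

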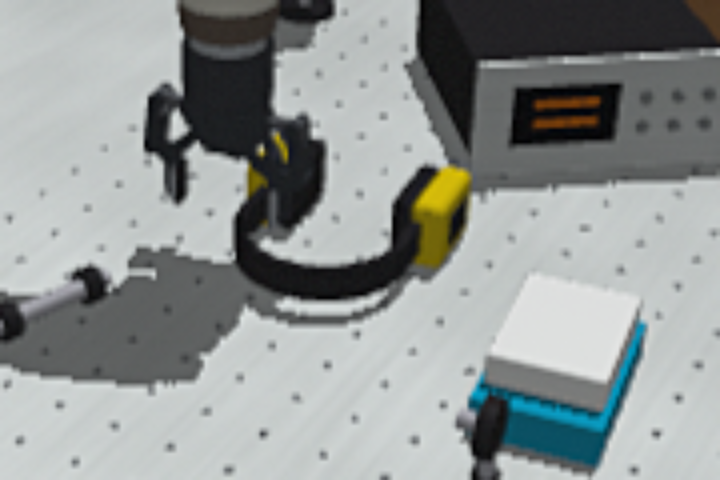

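The fingers (at (175,175) and (285,200)) straddle the near arm, about 14 mm short of the target. I'll correct that and close lightly.

```bash
python3 -m inch '[[-1,1.2,0.8,0.6,0],[-1,0,0,0,0],[0.5,0,0,0,0],[1,0,0,0,0],[1,0,0,0,0]]' 20 >/dev/null; python3 -m inch '[[1,0,0,0,0],[1,0,0,0,0],[1,0,0,0,0]]'
python3 -c "
from h import *
tgt(477,209,24)"
```

```text
clock: 4.35
tcp_pos: [478.7, 209.8, 27.4]
orientation: [0.676, 0.737, 0.0, -0.0]
ft_force: [-0.4, 0.3, 1.2]
opening: 9.8
gripper_force: 18.7
t 4.35 tcp [478.7 209.8  27.4] yangle 4.9 zax [-0.  0. -1.] shift cm [-0.06 -0.18  0.34] F [-0.4  0.3  1.2] open 9.8 q [ 0.41  0.04 -0.27  1.26  0.    1.9 ]
```

```bash
python3 -m inch '[[1,0.5,0,-1.5,0],[1,0.8,0,-1.45,0],[1,0.9,0,-1.3,0],[1,1.1,0,-1.2,0],[1,0,0,0,0]]'
python3 - <<'E'
from h import *
p,W=cloud("scene");cv2.imwrite("pics/s2.png",cv2.resize(p[130:250,200:380,::-1],None,fx=4,fy=4))
E
```

```text
clock: 4.85
tcp_pos: [476.8, 244.7, 84.2]
orientation: [0.676, 0.737, 0.002, 0.0]
ft_force: [0.8, -0.8, -2.0]
opening: 9.8
gripper_force: 20.3
```

View pics/s2.png

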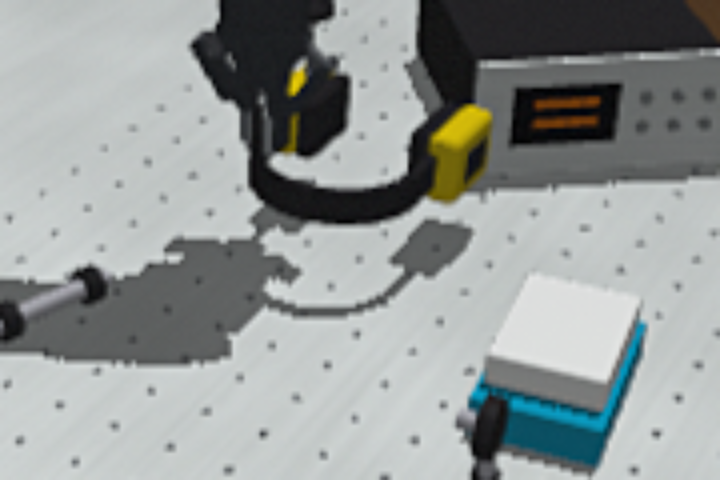

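At 20 N the pads carry them flat, with both cups off the bench (shadow at (440,245)). I'll lower them again and ease the closure so the arm can pivot between the pads.

```bash
python3 -m inch '[[1,0,0,2.7,0],[1,0,0,2.5,0],[0.85,0,0,0,0],[0.8,0,0,0,0]]'
python3 -m inch '[[0.78,0,0,0,0]]'|tail -2;python3 -m inch '[[0.77,0,0,0,0]]'|tail -2;python3 -m inch '[[0.76,0,0,0,0]]'|tail -2;python3 -m inch '[[0.75,0,0,0,0]]'
```

```text
clock: 5.3
tcp_pos: [475.5, 242.3, 29.6]
orientation: [0.676, 0.737, -0.001, -0.0]
ft_force: [-0.3, -0.8, -2.5]
opening: 9.5
gripper_force: 20.2
opening: 9.7
gripper_force: 20.2
opening: 9.9
gripper_force: 13.6
opening: 10.1
gripper_force: 4.5
clock: 5.7
tcp_pos: [476.3, 242.8, 30.4]
orientation: [0.676, 0.737, 0.001, 0.0]
ft_force: [0.3, 0.1, -0.1]
opening: 10.9
gripper_force: 0.1
```

```bash
python3 -m inch '[[0.762,0,0,0,0],[0.762,0,0,0,0],[0.762,0.5,0,-1.5,0],[0.762,0.8,0,-1.45,0],[0.762,0.9,0,-1.3,0]]'
python3 -m inch '[[0.762,1.1,0,-1.2,0],[0.762,0,0,0,0]]'
python3 - <<'E'
from h import *
p,W=cloud("scene");cv2.imwrite("pics/s3.png",cv2.resize(p[130:250,200:380,::-1],None,fx=4,fy=4))
E
```

```text
clock: 6.2
tcp_pos: [474.2, 265.3, 74.0]
orientation: [0.676, 0.737, 0.0, 0.0]
ft_force: [1.2, -0.5, -2.1]
opening: 10.1
gripper_force: 12.7
clock: 6.4
tcp_pos: [473.9, 277.6, 86.8]
orientation: [0.676, 0.737, 0.002, 0.0]
ft_force: [0.2, 0.1, -2.2]
opening: 10.3
gripper_force: 10.8
```

View pics/s3.png

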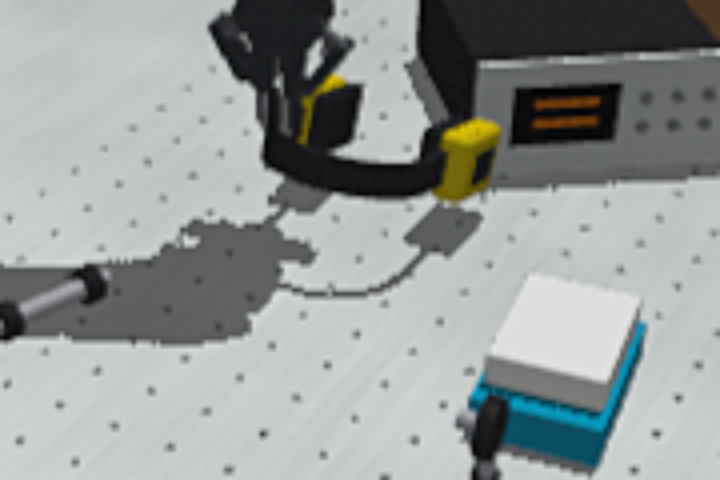

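```bash
cat >>h.py <<'E'
def tilt():
    p,W=cloud("scene"); y=yellow(p)&(W[...,0]>540)&(W[...,2]>3)
    c=np.nanmedian(W[y],0)
    g=p.max(-1)<75; o=manip.get_obs()["tcp_pos"]
    b=g&(abs(W[...,0]-o[0]-72)<12)&(abs(W[...,1]-o[1])<150)&(W[...,2]>8)&(W[...,2]<300)
    k=np.nanmedian(W[b],0)
    print("cup",c.round(),"zmin/max",np.nanpercentile(W[y][:,2],[2,98]).round(),"y",np.nanpercentile(W[y][:,1],[2,98]).round(),"crown",k.round(),b.sum(),"tilt",np.degrees(np.arctan2(k[2]-c[2],c[1]-k[1])).round(1))
E
python3 -c "
from h import *
tilt()"
python3 -m inch '[[0.757,0,0,0,0],[0.757,0,0,0,0]]'|tail -3
python3 -c "
from h import *
tilt()"
python3 -m inch '[[0.753,0,0,0,0],[0.753,0,0,0,0]]'|tail -3
python3 -c "
from h import *
tilt()"
```

```text
cup [627. 319.  76.] zmin/max [37. 94.] y [300. 386.] crown [543. 204. 101.] 69 tilt 12.1
ft_force: [0.1, 0.2, -2.2]
opening: 10.4
gripper_force: 11.5
cup [626. 317.  73.] zmin/max [34. 90.] y [302. 425.] crown [544. 203.  99.] 69 tilt 13.1
ft_force: [-1.0, -0.1, -3.2]
opening: 10.7
gripper_force: 10.1
cup [627. 317.  72.] zmin/max [33. 88.] y [298. 385.] crown [544. 203. 101.] 75 tilt 14.3
```

```bash

python3 -m inch '[[0.748,0,0,0,0],[0.748,0,0,0,0]]'|tail -2
python3 -c "
from h import *
tilt()"
python3 -m inch '[[0.742,0,0,0,0],[0.742,0,0,0,0]]'|tail -2
python3 -c "
from h import *
tilt()"
python3 -m inch '[[0.736,0,0,0,0],[0.736,0,0,0,0]]'|tail -2
python3 -c "
from h import *
tilt()"
```

```text
opening: 10.7
gripper_force: 10.0
cup [626. 316.  69.] zmin/max [30. 86.] y [299. 382.] crown [544. 203. 100.] 71 tilt 15.5
opening: 10.8
gripper_force: 9.9
cup [625. 314.  63.] zmin/max [27. 83.] y [297. 382.] crown [544. 203. 101.] 70 tilt 18.8
opening: 11.5
gripper_force: 9.3
cup [626. 312.  60.] zmin/max [19. 80.] y [293. 431.] crown [544. 202. 100.] 66 tilt 19.8
```

```bash

python3 -m inch '[[0.728,0,0,0,0],[0.728,0,0,0,0],[0.728,0,0,0,0]]'|tail -2
python3 -c "
from h import *
tilt()"
python3 -m inch '[[0.718,0,0,0,0],[0.718,0,0,0,0],[0.718,0,0,0,0]]'|tail -2
python3 - <<'E'
from h import *
tilt()
p,W=cloud("scene");cv2.imwrite("pics/s4.png",cv2.resize(p[130:250,200:380,::-1],None,fx=4,fy=4))
E
```

```text
opening: 11.6
gripper_force: 5.0
cup [626. 313.  60.] zmin/max [20. 80.] y [295. 430.] crown [545. 203. 102.] 66 tilt 20.7
opening: 12.1
gripper_force: 0.0
cup [624. 297.  58.] zmin/max [ 7. 70.] y [280. 355.] crown [543. 171.  25.] 44 tilt -14.7
```

View pics/s4.png

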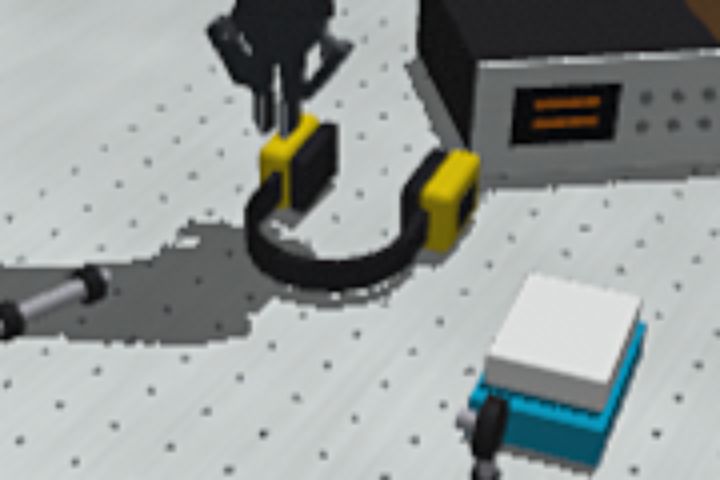

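The loose grip let go at about 20° and they settled flat again, unharmed (cups at (295,165) and (450,200)). New idea: carry them flat at 20 N to the hanger and lower the crown's underside onto the bar. The bar then turns them crown up as the grip is lowered. First I'll clear the view and re-measure.

```bash
python3 -m inch '[[-1,0,0,-2,0],[-1,-2,-3.5,-2.5,0],[-1,-2,-4,-1,0],[-1,-2,-4,0,0]]' 20|head -2
cat >>h.py <<'E'
def pose():
    p,W=cloud("top");z=W[...,2];y=yellow(p)&(z>45)
    n,l,st,ce=cv2.connectedComponentsWithStats(y.astype(np.uint8))
    cs=[np.nanmean(W[l==i],0)[:2] for i in range(1,n) if st[i,4]>60];print("cups",np.round(cs,1))
    m=np.mean(cs,0); 
    b=(np.hypot(W[...,0]-m[0],W[...,1]-m[1])<170)&(W[...,1]<m[1]-35)&(z>30)&(z<60)&(p.max(-1)<90)
    q=W[b][:,:2];c,r=circ(q)
    for k in range(5):
        s=abs(np.hypot(*(q-c).T)-r)<10; c,r=circ(q[s])
    print("circle",c.round(1),r.round(1),s.sum());return cs,c
E
python3 - <<'E'
from h import *
cs,c=pose();m=np.mean(cs,0);x=c-m;x/=np.linalg.norm(x);yv=np.array([-x[1],x[0]])
print("xdir",np.degrees(np.arctan2(x[1],x[0])),"cupdir",np.degrees(np.arctan2(*(cs[0]-cs[1])[::-1])))
g=c-0.5*x-70*yv;print("grip",g);tgt(*g,27)
E
```

```text
clock: 8.9
tcp_pos: [363.2, 205.5, 140.7]
cups [[615.  323.8]
 [460.9 315.8]]
circle [541.6 247.4] 71.8 466
xdir -87.15707813022445 cupdir 2.9769063387003203
grip [471.63316941 244.38351728]
t 8.95 tcp [357.7 202.3 140. ] yangle 4.9 zax [-0.002 -0.001 -1.   ] shift cm [ 3.23 11.73 11.28] F [2.9 1.1 1.2] open 76.5 q [ 0.51 -0.26 -0.32  1.51 -0.    2.  ]
```

```bash
python3 -m inch '[[-1,1.1,4,0,0],[-1,1.1,4,0,0],[-1,1,3.7,0,1.9],[-1,0,0,4,0],[-1,0,0,4,0]]' 20|head -2
python3 -c "
from h import *
tgt(471.6,244.4,27)"
```

```text
clock: 9.45
tcp_pos: [479.3, 248.5, 58.8]
t 9.45 tcp [479.3 248.5  58.8] yangle 3.0 zax [ 0.002  0.001 -1.   ] shift cm [-0.37 -0.8   3.18] F [ 0.4 -0.4 -0.4] open 85.3 q [ 0.48  0.06 -0.18  1.32  0.    2.  ]
```

```bash
python3 -m inch '[[-1,-0.4,-0.8,1.6,0],[-1,0,0,1.5,0],[0.5,0,0,0,0],[1,0,0,0,0],[1,0,0,0,0]]' 20|head -2
python3 -m inch '[[1,0,0,0,0],[1,0,0,0,0],[1,0,0,0,0]]'
python3 -m inch '[[1,0,0,-2,0],[1,0,0,-3,0],[1,0,0,-4,0],[1,0,0,-4,0],[1,0,0,-4,0]]'
python3 -c "
from h import *
tilt();tgt(471.6,244.4,27)"
```

```text
clock: 9.95
tcp_pos: [470.7, 243.9, 29.8]
clock: 10.25
tcp_pos: [470.1, 243.6, 28.9]
orientation: [0.688, 0.726, 0.001, 0.0]
ft_force: [1.5, -0.1, 1.8]
opening: 9.5
gripper_force: 19.4
clock: 10.75
tcp_pos: [469.2, 243.0, 199.4]
orientation: [0.688, 0.725, -0.0, -0.0]
ft_force: [0.5, -0.2, -2.6]
opening: 9.2
gripper_force: 21.6
cup [624. 291. 211.] zmin/max [167. 223.] y [276. 351.] crown [542. 169. 205.] 73 tilt -2.7
t 10.8 tcp [470.7 243.9 206.5] yangle 3.0 zax [ 0.007  0.003 -1.   ] shift cm [-1.000e-02 -3.000e-02  1.795e+01] F [-2.6 -1.9  4. ] open 9.4 q [ 0.48  0.02  0.06  1.6  -0.    2.  ]
```

```bash
python3 -m inch '[[1,0,0,-2,6],[1,0,0,-2,8],[1,-1,0.5,-2,6.6],[1,-2,1,0,0],[1,-3,1.5,0,0]]' 60|head -2
python3 -m inch '[[1,-4,1.7,0,0],[1,-4,1.8,0,0],[1,-4,1.8,0,0],[1,-4,1.8,0,0],[1,-4,1.8,0,0]]'|head -2
python3 -m inch '[[1,-3,1.5,0,0],[1,-2,1,0,0],[1,-1,0.4,0,0],[1,0,0,0,0],[1,0,0,0,0]]'
python3 - <<'E'
from h import *
tgt(513.6,-110.4,240)
p,W=cloud("scene");cv2.imwrite("pics/s5.png",cv2.resize(p[100:300,100:340,::-1],None,fx=3.2,fy=3))
p,W=cloud("top");np.savez("t5.npz",p=p,W=W)
cv2.imwrite("pics/t5.png",cv2.resize(p[140:280,220:440,::-1],None,fx=3,fy=3))
E
```

```text
clock: 11.3
tcp_pos: [481.5, 177.6, 258.2]
clock: 11.8
tcp_pos: [505.5, -42.0, 257.8]
clock: 12.3
tcp_pos: [515.2, -105.4, 258.0]
orientation: [0.807, 0.591, -0.0, -0.0]
ft_force: [0.8, 0.6, -2.5]
opening: 8.0
gripper_force: 58.3
t 12.3 tcp [ 515.2 -105.4  258. ] yangle -17.6 zax [-0.  0. -1.] shift cm [-0.52 -0.    1.8 ] F [ 0.8  0.6 -2.5] open 8.0 q [-0.2   0.04  0.18  1.71  0.    1.68]
```

View pics/s5.png

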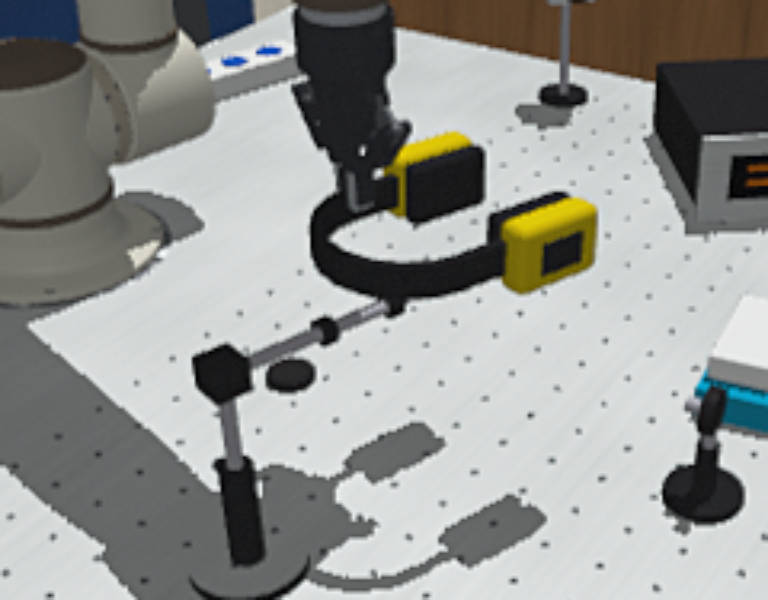

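View pics/t5.png

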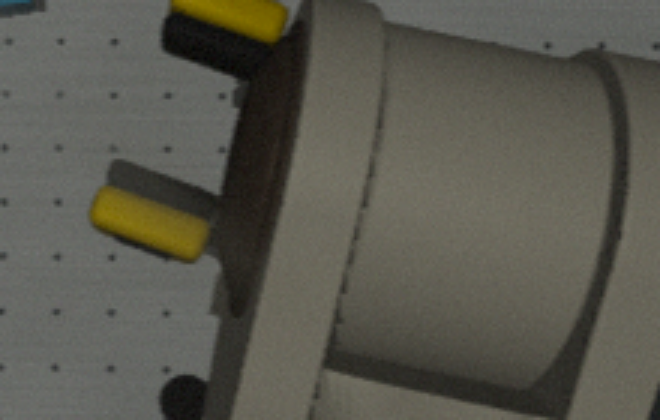

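The defenders are level just above the bar; the crown at about (400,280) is still over the outer collar (395,305). I'll check the crown's position along and across the bar numerically.

```bash
cat >>h.py <<'E'
B=np.array([.302,.953,0]);L=np.array([.953,-.302,0]);H=np.array([564,-183,0.])
def bar(show=True):
    p,W=cloud("scene");Q=W-H;s=Q@B+120;l=Q@L;z=W[...,2];g=p.max(-1)
    y=yellow(p)&(z>3)
    for nm,m in(("cupA",y&(l>0)),("cupB",y&(l<0)),("band",(g<75)&(abs(l)<15)&(z>221)&(s>60)&(s<260)),("collars",(abs(l)<16)&(g<60)&(z>190)&(z<218)&(s>70)&(s<170)),("clamp",(abs(l)<25)&(g<75)&(z>175)&(s<30)&(s>-30))):
        if m.sum()>5: print(nm,m.sum(),"s",np.percentile(s[m],[2,50,98]).round(),"l",np.percentile(l[m],[2,50,98]).round(),"z",np.percentile(z[m],[2,50,98]).round())
E
python3 -c "
from h import *
bar()"
```

```text
cupA 579 s [209. 232. 281.] l [63. 92. 98.] z [233. 274. 286.]
cupB 207 s [188. 238. 288.] l [-82. -64. -24.] z [237. 285. 319.]
band 385 s [101. 168. 193.] l [-15. -13.  12.] z [249. 529. 562.]
collars 65 s [ 85.  93. 155.] l [-0. 11. 16.] z [196. 208. 213.]
clamp 265 s [-14.  -2.  16.] l [-10.  14.  20.] z [191. 212. 219.]
```

```bash
python3 -m inch '[[1,0,0,1.5,0],[1,0,0,1.4,0],[1,0,0,0.3,0],[1,0,0,0,0]]' 20
python3 -m inch '[[1,0,0,0.4,0],[1,0.1,0,0.4,0],[1,0,0,0,0]]'
python3 -m inch '[[1,0.1,0,0.5,0],[1,0.1,0,0.5,0],[1,0,0,0,0]]'
python3 -c "
from h import *
tilt();bar()"
```

```text
clock: 12.85
tcp_pos: [515.2, -105.5, 226.1]
orientation: [0.807, 0.591, -0.0, -0.0]
ft_force: [0.4, -0.1, -2.0]
opening: 7.9
gripper_force: 58.4
clock: 13.15
tcp_pos: [515.8, -105.2, 218.5]
orientation: [0.807, 0.591, 0.0, 0.0]
ft_force: [-0.0, -0.3, 0.8]
opening: 8.1
gripper_force: 58.8
clock: 13.45
tcp_pos: [516.1, -103.2, 207.5]
orientation: [0.807, 0.591, -0.0, -0.0]
ft_force: [-0.8, 0.6, 1.1]
opening: 8.4
gripper_force: 56.8
cup [683. -98. 217.] zmin/max [175. 233.] y [-126.   -8.] crown [ 585. -200.  226.] 137 tilt 4.8
cupA 530 s [207. 231. 284.] l [63. 92. 98.] z [175. 217. 233.]
cupB 179 s [191. 233. 289.] l [-83. -65. -34.] z [179. 220. 254.]
band 361 s [103. 173. 199.] l [-15. -13.  11.] z [223. 482. 514.]
collars 80 s [ 85.  96. 156.] l [-11.   8.  15.] z [198. 211. 217.]
clamp 266 s [-14.  -2.  16.] l [-10.  14.  20.] z [190. 211. 219.]
```

```bash
python3 -m inch '[[0.8,0,0,0,0],[0.78,0,0,0,0]]' 20|tail -3
python3 -m inch '[[0.78,0,0,0.5,0],[0.78,0,0,0.6,0],[0.78,0,0,0,0]]'
python3 -m inch '[[0.78,-0.1,0,0.6,0],[0.78,-0.1,0,0.6,0],[0.78,0,0,0,0]]'
python3 -c "
from h import *
tilt();bar()"
```

```text
ft_force: [1.6, 0.3, -1.4]
opening: 9.6
gripper_force: 19.7
clock: 14.05
tcp_pos: [515.9, -103.3, 195.8]
orientation: [0.807, 0.591, -0.001, -0.001]
ft_force: [0.3, 0.4, -2.3]
opening: 9.5
gripper_force: 19.9
clock: 14.35
tcp_pos: [515.3, -105.3, 184.1]
orientation: [0.807, 0.591, -0.0, -0.0]
ft_force: [-0.5, -0.7, -2.1]
opening: 9.4
gripper_force: 20.1
cup [ 679. -118.  163.] zmin/max [118. 188.] y [-145.  -29.] crown [ 586. -197.  222.] 155 tilt 36.9
cupA 489 s [186. 214. 267.] l [63. 93. 98.] z [119. 163. 189.]
cupB 115 s [205. 222. 277.] l [-85. -66. -59.] z [154. 178. 188.]
band 370 s [105. 170. 196.] l [-15. -13.  12.] z [223. 458. 490.]
collars 97 s [ 85.  99. 159.] l [-6.  9. 15.] z [198. 211. 218.]
clamp 267 s [-14.  -3.  16.] l [-9. 14. 20.] z [191. 212. 219.]
```

```bash
python3 -m inch '[[0.78,-0.2,0,0.6,0],[0.78,-0.2,0,0.6,0],[0.78,-0.2,0,0.5,0],[0.78,0,0,0,0]]'
python3 -m inch '[[0.78,-0.3,0,0.5,0],[0.78,-0.35,0,0.5,0],[0.78,0,0,0,0]]'
python3 - <<'E'
from h import *
tilt();bar()
p,W=cloud("scene");cv2.imwrite("pics/s6.png",cv2.resize(p[100:300,100:340,::-1],None,fx=3.2,fy=3))
E
```

```text
clock: 14.85
tcp_pos: [513.5, -111.1, 167.3]
orientation: [0.807, 0.591, -0.0, -0.0]
ft_force: [-0.2, 0.9, -1.4]
opening: 9.5
gripper_force: 20.0
clock: 15.15
tcp_pos: [511.6, -117.5, 157.4]
orientation: [0.807, 0.591, -0.0, -0.0]
ft_force: [0.2, 1.6, -0.6]
opening: 9.6
gripper_force: 20.8
cup [ 672. -149.  127.] zmin/max [ 76. 153.] y [-176. -107.] crown [ 583. -193.  219.] 165 tilt 64.1
cupA 471 s [154. 184. 228.] l [ 69.  95. 100.] z [ 75. 127. 153.]
cupB 60 s [154. 160. 178.] l [-84. -64. -44.] z [ 79. 115. 132.]
band 364 s [108. 157. 184.] l [-15. -13.  13.] z [223. 432. 463.]
collars 107 s [ 86.  99. 157.] l [-12.   9.  15.] z [197. 211. 218.]
clamp 267 s [-14.  -2.  16.] l [-10.  14.  20.] z [190. 212. 219.]
```

View pics/s6.png

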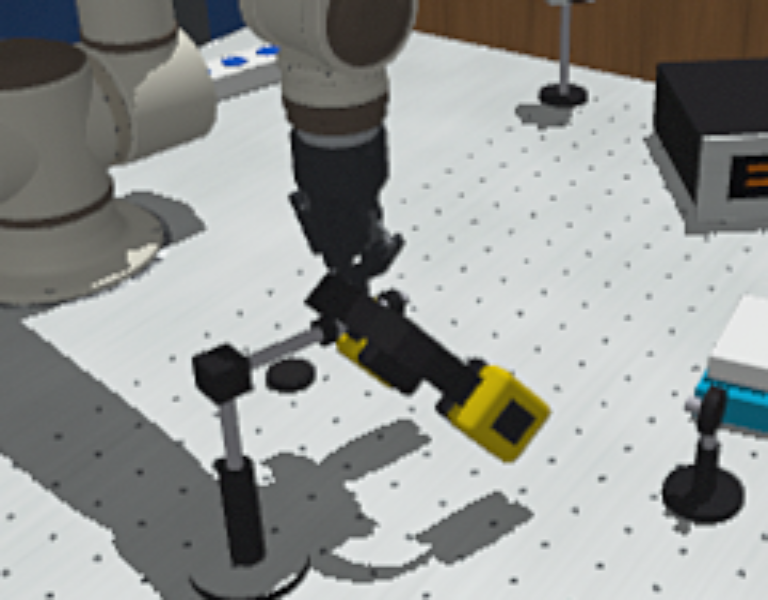

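The crown is on the bar between the collars, tilted about 60°, and the load is light. I'll keep following the arc.

```bash
python3 -m inch '[[0.78,-0.4,0,0.4,0],[0.78,-0.4,0,0.4,0],[0.78,0,0,0,0]]'
python3 -c "
from h import *
tilt();bar()"
python3 -m inch '[[0.775,-0.4,0,0.3,0],[0.775,-0.4,0,0.3,0],[0.775,0,0,0,0]]'
python3 -c "
from h import *
tilt();bar()"
```

```text
clock: 15.6
tcp_pos: [509.3, -125.2, 149.6]
orientation: [0.807, 0.591, -0.0, -0.0]
ft_force: [1.1, 1.9, -0.0]
opening: 9.5
gripper_force: 23.1
cup [ 669. -161.  119.] zmin/max [ 67. 145.] y [-186. -120.] crown [ 582. -194.  218.] 169 tilt 71.3
cupA 485 s [144. 173. 216.] l [ 69.  94. 101.] z [ 67. 119. 144.]
cupB 101 s [138. 149. 169.] l [-80. -62. -46.] z [ 57. 107. 122.]
band 359 s [109. 151. 178.] l [-15. -13.  12.] z [222. 425. 456.]
collars 122 s [ 85.  98. 156.] l [-13.   8.  16.] z [197. 211. 218.]
clamp 268 s [-14.  -2.  17.] l [-10.  14.  20.] z [190. 212. 219.]
clock: 16.0
tcp_pos: [506.7, -132.6, 143.9]
orientation: [0.807, 0.591, -0.0, -0.0]
ft_force: [-0.6, 5.3, -0.1]
opening: 9.6
gripper_force: 27.5
cup [ 668. -165.  118.] zmin/max [ 66. 143.] y [-188. -123.] crown [ 578. -193.  217.] 182 tilt 74.0
cupA 488 s [142. 169. 211.] l [ 67.  94. 102.] z [ 65. 118. 143.]
cupB 146 s [127. 141. 171.] l [-81. -60. -45.] z [ 45. 102. 123.]
band 338 s [111. 143. 169.] l [-15. -13.  12.] z [222. 420. 449.]
collars 123 s [ 85.  97. 156.] l [-15.   8.  16.] z [194. 211. 218.]
clamp 265 s [-14.  -2.  16.] l [-10.  15.  20.] z [192. 212. 219.]
```

The side force is rising, probably the band touching the finger or body at roughly 70–75°. I'll back off slightly and loosen the grip gradually so it settles on the bar.

```bash
python3 -m inch '[[0.77,0.25,0,0,0],[0.765,0.1,0,0,0],[0.76,0,0,0,0]]'|tail -4
python3 -m inch '[[0.75,0,0,0,0],[0.74,0,0,0,0],[0.74,0,0,0,0]]'|tail -3
python3 -c "
from h import *
tilt();bar()"
python3 -m inch '[[0.73,0,0,0,0],[0.72,0,0,0,0],[0.71,0,0,0,0]]'|tail -3
python3 -c "
from h import *
tilt();bar()"
```

```text
orientation: [0.807, 0.591, -0.0, 0.0]
ft_force: [0.9, 1.4, -0.3]
opening: 10.2
gripper_force: 10.5
ft_force: [-0.7, 0.5, -1.5]
opening: 11.5
gripper_force: 5.0
cup [ 661. -185.  108.] zmin/max [ 53. 130.] y [-207. -146.] crown [ 579. -194.  215.] 183 tilt 85.4
cupA 498 s [122. 147. 189.] l [ 64.  94. 100.] z [ 53. 108. 130.]
cupB 136 s [123. 135. 166.] l [-84. -63. -55.] z [ 40. 102. 122.]
band 334 s [113. 146. 171.] l [-15. -13.  11.] z [222. 422. 450.]
collars 123 s [ 85.  97. 156.] l [-15.  10.  15.] z [195. 211. 218.]
clamp 266 s [-14.  -2.  16.] l [-10.  14.  20.] z [191. 212. 219.]
ft_force: [0.3, 1.5, -2.4]
opening: 12.4
gripper_force: 5.1
cup [ 650. -202.   97.] zmin/max [ 43. 118.] y [-221. -166.] crown [ 580. -194.  213.] 193 tilt 93.6
cupA 508 s [106. 128. 168.] l [59. 89. 95.] z [ 42.  98. 118.]
cupB 151 s [116. 126. 181.] l [-196.  -70.  -58.] z [  9. 103. 119.]
band 324 s [117. 149. 175.] l [-15. -13.  10.] z [222. 423. 450.]
collars 132 s [ 84.  99. 156.] l [-15.   8.  15.] z [194. 212. 218.]
clamp 264 s [-14.  -3.  16.] l [-10.  15.  20.] z [191. 212. 219.]
```

```bash
python3 -m inch '[[0.72,0,0,0.15,0],[0.72,0,0,0.15,0],[0.72,0,0,0,0]]'|tail -3
python3 -m inch '[[0.71,0,0,0.2,0],[0.71,0,0,0.2,0],[0.71,0,0,0,0]]'|tail -3
python3 - <<'E'
from h import *
tgt(500,-130);bar()
p,W=cloud("scene");Q=W-H;s=Q@B+120;l=Q@L
for a in range(-50,60,10):
    m=(p.max(-1)<80)&(abs(l-a)<5)&(s>90)&(s<150)&(W[...,2]>100)&(W[...,2]<235)
    if m.sum()>3: print(a,m.sum(),"ztop",np.percentile(W[m][:,2],97).round(),"s",np.percentile(s[m],[3,97]).round())
E
```

```text
ft_force: [1.2, -0.2, -0.7]
opening: 12.0
gripper_force: 3.5
ft_force: [1.3, -0.1, -1.0]
opening: 12.4
gripper_force: 0.0
t 17.8 tcp [ 507.9 -129.   136.9] yangle -17.6 zax [-0.  0. -1.] shift cm [-0.33 -0.73  0.  ] F [ 1.3 -0.1 -1. ] open 12.4 q [-0.25  0.01 -0.09  1.48  0.    1.63]
cupA 602 s [ 48.  67. 110.] l [63. 91. 99.] z [ 45.  96. 118.]
cupB 206 s [ 62.  72. 126.] l [-86. -68. -59.] z [ 38.  91. 109.]
band 280 s [103. 149. 174.] l [-15. -13.   3.] z [222. 419. 446.]
collars 142 s [ 84. 117. 157.] l [-15.   7.  16.] z [195. 212. 218.]
clamp 267 s [-14.  -2.  16.] l [-9. 15. 20.] z [191. 212. 220.]
-50 108 ztop 234.0 s [ 95. 147.]
-40 40 ztop 231.0 s [ 94. 147.]
-30 26 ztop 233.0 s [100. 149.]
-20 46 ztop 233.0 s [102. 149.]
-10 54 ztop 233.0 s [101. 149.]
0 42 ztop 229.0 s [ 91. 149.]
10 70 ztop 222.0 s [ 91. 149.]
20 48 ztop 219.0 s [ 92. 148.]
30 41 ztop 217.0 s [ 96. 125.]
40 57 ztop 213.0 s [ 94. 122.]
50 62 ztop 208.0 s [ 92. 120.]
```

```bash
python3 -m inch '[[0.3,1,0,0,0],[0.1,3,0,0,0],[0.1,4,0,0,0],[0.1,4,-1,0,0],[0.1,2,-1,0,0]]'
python3 - <<'E'
from h import *
for i in range(6): bar()
E
```

```text
clock: 18.4
tcp_pos: [531.7, 13.6, 137.1]
orientation: [0.806, 0.591, 0.0, -0.0]
ft_force: [0.6, 0.6, -0.7]
opening: 38.4
gripper_force: 0.0
cupA 594 s [ 51.  70. 113.] l [60. 88. 95.] z [ 42.  93. 114.]
cupB 213 s [ 65.  74. 128.] l [-90. -71. -62.] z [ 41.  94. 110.]
collars 134 s [ 85. 110. 158.] l [-14.   9.  16.] z [196. 212. 218.]
clamp 272 s [-14.  -2.  15.] l [-10.  15.  20.] z [190. 211. 220.]
cupA 583 s [ 55.  74. 116.] l [63. 88. 96.] z [ 41.  93. 114.]
cupB 190 s [ 70.  78. 131.] l [-88. -71. -62.] z [ 38.  94. 109.]
collars 145 s [ 83. 115. 158.] l [-14.   9.  16.] z [195. 212. 218.]
clamp 274 s [-14.  -3.  16.] l [-10.  14.  20.] z [189. 211. 219.]
cupA 565 s [ 66.  82. 122.] l [63. 89. 97.] z [ 39.  92. 111.]
cupB 195 s [ 80.  86. 153.] l [-199.  -69.  -60.] z [ 11.  92. 105.]
collars 157 s [ 85. 110. 157.] l [-12.   8.  16.] z [196. 212. 218.]
clamp 273 s [-14.  -3.  16.] l [-10.  15.  20.] z [190. 211. 219.]
cupA 549 s [ 79.  95. 134.] l [68. 91. 99.] z [ 39.  92. 110.]
cupB 182 s [ 94.  98. 161.] l [-193.  -68.  -60.] z [  9.  92. 105.]
collars 181 s [ 85. 109. 157.] l [-14.   7.  15.] z [195. 214. 218.]
clamp 271 s [-14.  -3.  15.] l [-10.  14.  20.] z [190. 212. 219.]
cupA 541 s [ 87. 106. 144.] l [ 68.  93. 100.] z [ 42.  95. 113.]
cupB 176 s [101. 108. 164.] l [-188.  -66.  -57.] z [ 10.  95. 107.]
collars 169 s [ 84. 104. 157.] l [-15.   8.  16.] z [195. 212. 218.]
clamp 272 s [-14.  -3.  15.] l [-9. 15. 20.] z [189. 211. 219.]
cupA 540 s [ 92. 111. 149.] l [ 67.  94. 102.] z [ 42.  96. 115.]
cupB 173 s [104. 112. 160.] l [-87. -65. -54.] z [ 31.  96. 108.]
collars 161 s [ 85. 104. 157.] l [-14.   8.  15.] z [195. 212. 218.]
clamp 268 s [-14.  -2.  15.] l [-10.  14.  20.] z [190. 211. 219.]
```

Hanging and swinging gently. I'll move the arm clear and wait for it to settle.

```bash
for i in 1 2; do python3 -m inch '[[0.1,1,-2,-3,0],[0.1,1,-2,-3,0],[0.1,1,-2,-3,0],[0.1,0,0,0,0],[0.1,0,0,0,0]]'|head -2;done
for i in 1 2 3; do python3 -m inch '[[0.1,0,0,0,0],[0.1,0,0,0,0],[0.1,0,0,0,0],[0.1,0,0,0,0],[0.1,0,0,0,0]]'>/dev/null;python3 -c "
from h import *
bar()"|grep cup;done
for i in 1 2 3 4 5 6; do python3 -m inch '[[0.1,0,0,0,0],[0.1,0,0,0,0],[0.1,0,0,0,0],[0.1,0,0,0,0],[0.1,0,0,0,0]]'>/dev/null;done
for i in 1 2 3; do python3 -m inch '[[0.1,0,0,0,0],[0.1,0,0,0,0],[0.1,0,0,0,0]]'|head -1;python3 -c "
from h import *
bar()"|grep cup;done
python3 - <<'E'
from h import *
p,W=cloud("scene");cv2.imwrite("pics/s7.png",cv2.resize(p[100:300,100:340,::-1],None,fx=3.2,fy=3))
E
```

```text
clock: 19.2
tcp_pos: [483.7, 56.7, 227.9]
clock: 19.7
tcp_pos: [435.7, 103.6, 316.5]
cupA 546 s [ 83. 100. 138.] l [ 65.  92. 100.] z [ 41.  94. 112.]
cupB 188 s [ 98. 103. 172.] l [-196.  -67.  -58.] z [ 10.  94. 105.]
cupA 571 s [ 70.  86. 126.] l [66. 91. 99.] z [ 40.  93. 112.]
cupB 200 s [ 85.  89. 163.] l [-197.  -68.  -59.] z [ 10.  91. 104.]
cupA 566 s [ 76.  92. 130.] l [ 66.  92. 101.] z [ 40.  93. 112.]
cupB 195 s [ 92.  97. 168.] l [-194.  -67.  -57.] z [  9.  91. 104.]
clock: 24.65
cupA 563 s [ 75.  92. 130.] l [ 66.  92. 100.] z [ 42.  93. 112.]
cupB 196 s [ 90.  94. 164.] l [-195.  -66.  -58.] z [ 10.  90. 105.]
clock: 25.0
cupA 567 s [ 75.  91. 130.] l [ 69.  92. 100.] z [ 41.  93. 112.]
cupB 198 s [ 90.  94. 165.] l [-194.  -67.  -59.] z [ 10.  91. 106.]
clock: 25.35
cupA 567 s [ 75.  92. 130.] l [ 67.  92. 100.] z [ 41.  93. 112.]
cupB 197 s [ 90.  94. 164.] l [-194.  -67.  -58.] z [ 10.  91. 105.]
```

View pics/s7.png

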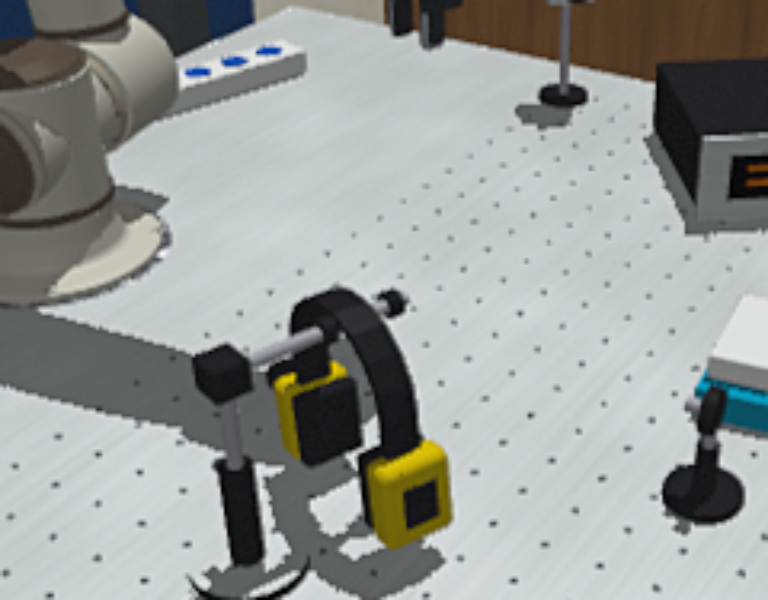

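The defenders hang still with a cup on each side, but the band's root-side edge at (325,310) looks close to the inner collar and the whole thing leans a little. I'll measure where the band sits.

```bash
python3 - <<'E'
from h import *
p,W=cloud("scene");Q=W-H;s=Q@B+120;l=Q@L;z=W[...,2];dk=p.max(-1)<85
for a in range(-10,75,10):
    m=dk&(abs(l-a)<5)&(s>60)&(s<143)&(z>130+(abs(a)<25)*70)&(z<250)
    if m.sum()>3: print(a,m.sum(),"z",np.percentile(z[m],[3,97]).round(),"s",np.percentile(s[m],[3,50,97]).round())
m=dk&(l>-12)&(l<30)&(z>215)&(z<250)&(s>60)&(s<143);q=np.c_[s[m],z[m]]
print("top patch s",np.percentile(s[m],[2,98]),"z slope",np.polyfit(q[:,0],q[:,1],1),np.percentile(z[m],[2,98]))
p,W=cloud("top");Q=W-H;s=Q@B+120;l=Q@L;z=W[...,2]
m=(abs(l)<60)&(p.max(-1)<70)&(z>175)&(z<250)&(s>50)&(s<175)
for a in range(60,160,4):
    k=(abs(l)<70)&(z>190)&(abs(s-a)<2)&(z<260)
    if k.sum(): print(a,"l",np.percentile(l[k],[5,95]).round(),"zmax",z[k].max().round(),"g",np.median(p.max(-1)[k]))
E
```

```text
-10 29 z [207. 217.] s [ 98. 107. 128.]
0 38 z [210. 218.] s [ 86. 108. 127.]
10 79 z [201. 218.] s [ 72.  98. 126.]
20 47 z [203. 216.] s [ 87. 108. 126.]
30 52 z [202. 214.] s [ 95. 109. 125.]
40 64 z [193. 209.] s [ 95. 106. 122.]
50 73 z [186. 202.] s [ 94. 107. 122.]
60 101 z [155. 194.] s [ 93. 105. 120.]
70 186 z [131. 178.] s [ 92. 104. 119.]
top patch s [ 97.16350712 127.46468834] z slope [-2.48278601e-04  2.16371502e+02] [215.06347405 217.90568443]
60 l [-5.  5.] zmax 210.0 g 81.0
64 l [-4.  5.] zmax 210.0 g 91.0
68 l [-5.  5.] zmax 210.0 g 80.5
72 l [-5.  5.] zmax 208.0 g 86.0
76 l [-5.  5.] zmax 208.0 g 81.0
80 l [-5.  5.] zmax 208.0 g 77.5
84 l [-6. 10.] zmax 213.0 g 25.5
88 l [-10.   8.] zmax 215.0 g 22.0
92 l [-9. 43.] zmax 218.0 g 22.5
96 l [-6. 49.] zmax 217.0 g 23.0
100 l [-31.  48.] zmax 219.0 g 22.0
104 l [-55.  47.] zmax 219.0 g 22.0
108 l [-56.  45.] zmax 221.0 g 21.0
112 l [-56.  46.] zmax 220.0 g 21.0
116 l [-55.  48.] zmax 221.0 g 22.0
120 l [-55.  46.] zmax 219.0 g 22.0
124 l [-52.  42.] zmax 219.0 g 23.0
128 l [-55.   8.] zmax 219.0 g 24.0
132 l [-56.   5.] zmax 215.0 g 59.5
136 l [-4.  5.] zmax 209.0 g 90.0
140 l [-4.  7.] zmax 209.0 g 84.0
144 l [-3.  6.] zmax 209.0 g 73.0
148 l [-9. 11.] zmax 214.0 g 24.0
152 l [-9. 12.] zmax 217.0 g 24.0
156 l [-9.  9.] zmax 216.0 g 26.0
```

The band lies level on the bar at s = 97–128 mm, between the collars (95 and 145), with its top 9 mm above the bar. It is at rest and the robot is clear.

```bash
python3 -c "
from station import order
print(order.hand_in())"
```

```text
the job is handed in; nothing more can be done
None
```

I handed the job in at about 25 s: the ear defenders hang still, crown up, with the band level on the bar between the collars and a cup on each side. On the way, one loose grip slipped and they dropped a few centimetres back onto the bench, and on release they swung before settling.

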